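# Load the cord spool and hold the cutter's feed cover open

## Robot

A 6-joint arm with a two-finger parallel gripper is mounted at the origin on the work surface. World frame = base frame: x ahead of the robot, y to its left, z up, the work surface at z = 0. Lengths are in mm, angles in rad, forces in N, time in s.
With the tool pointing down it reaches from about 300 to 825 mm from the base axis. Payload 5.4 kg.
Tool frame: the origin (TCP) lies at the very end of the fingers, on their centre line; the grasp point (between the pads) lies 19 mm behind it; z points along the fingers, y is the direction in which the jaws open and shut (so a half turn about z gives the same grasp; the last joint's range is limited). The gripper opens to 92 mm and grips with 3 to 60 N. Pads are 20 mm wide; open, the fingers measure 128 mm over their backs; the gripper's body (75 mm by 189 mm) begins 69 mm behind the grasp point.
Start: joints at [0.967, 0.158, 1.597, -0, 1.386, -0.21], TCP at [220.636, 530.967, 214.601] pointing down, gripper open.
Joint ranges: [-2.91, 2.91], [-0.94, 2.29], [0.18, 2.7], [-1.29, 4.43], [0.17, 2.64], [-3, 3]. Speed limits (rad/s): [2.57, 2.57, 3.14, 3.14, 3.14, 3.14].

## Interface

Orientations are given as a rotation vector (axis times angle).
In Python, from plant import sense, imaging, job gives the robot as it stands. The module is installed in compiled form; this text tells all that it offers.
- The arm moves only by the tool move_arm, never from a script. Its argument "rows" is a list that holds one entry, the list of rows, each a list of 4 numbers: the shift along the tool's x, y, z in m, then the turn about the tool's z in rad. A call has 1 to 10 rows; each row is the pose to reach, as a shift and turn from the pose commanded when the call began, along the tool's axes at that moment; what a row does not reach only later rows make up. A row lasts 1/8 s, in which the tool goes at most 62.5 mm and 10.7 degrees, less where a joint would pass 70% of its speed; a pose out of reach is approached as far as the arm can. A call with a gripper value outside its range is refused whole. "hand" is the finger opening in m, from 0 to 0.0919, set as the call begins (left out, the last holds). The fingers move at their own pace and stop on an object; "squeeze" is the grip in N (left out, the last holds). Time passes only in rows, so rows that repeat a pose let the fingers close. It gives the time, the measured TCP pose, the force and the opening at its end, in the units of the state.
- sense(): the state, without advancing time (a new reading comes with each control period).
- imaging.capture(name): name is "scene" or "top" or "wrist"; returns (picture, depth): 384x512x3 uint8, blue, green, red; 384x512 float32, mm along the optical axis (not along the pixel's ray), 0 where there is no reading.
- imaging.calibration(name): a dict with "fx", "fy", "cx", "cy" (pixels), "eye" and "attitude" of the camera in the world; the wrist camera has in their place "hand_eye" (4x4, takes a point from camera to tool coordinates, whose origin is the TCP and whose axes are the flange's). Camera axes: x right, y down, z forward; pixel columns grow to the right and rows downward; lengths in mm; the calibration is good to about 2 mm. The wrist camera is an equidistant fisheye: a pixel r from the principal point sees the ray r / f radians off the axis. A picture is of the moment at which its call begins: read the wrist's pose just before it. calibration takes no time and is no camera call.
- job.sign_off(): hands the job in, once; it reports no verdict.
The state is a dict: "time": time; "joint_positions": joint angles; "joint_vel": joint speeds; "joint_torque": joint torques, N m; "tcp_pos": TCP position; "tool_rot": TCP orientation; "wrist_force": force on the tool from outside, world axes, zero at the start; "ft_torque": the same for the moment, N m; "opening": finger opening in mm.
Only numpy, scipy, OpenCV 4.12 (cv2) and the standard library are available. Lean on these libraries where they do the work, as an engineer would, in place of code of your own. Each camera call takes 0.05 s, during which the arm holds its last target.

## Task

Set up the cord cutter for threading: lower the full spool of cord onto the stand's upright spindle until it sits on the plate, without dropping it, and leave the empty spool and the other things where they are. Then try the cutter's feed cover with a gentle tug on its pull tab: it is sometimes caught and sometimes free, and only if it is caught, push the release button beside it. Lift the cover well open, at least 50 degrees, and finish still holding it up there, because it falls shut by itself and I need it open to thread the cord.

Things in the scene. Friction and masses are not known exactly. Their poses are not given: they have to be found in the camera images.
- spool_center (a point): the full spool: white moulded spool, 70 mm high, two flanges 56 mm across and 5 mm thick, wound with grey cord to 48 mm across between the flanges; a 22 mm bore runs right through along its z axis. About 110 g. It stands upright on the table; this point is its centre, half-way up (35 mm above its underside). Easily gripped across the upper flange
- empty_center (a point): the empty spool (a bystander): same white spool, same flanges and height, but bare: only a thin 27 mm core between the flanges. Stands upright on the table; the two spools may stand in each other's place. The point is its centre, half-way up
- spindle_seat (a point): pay-off stand, fixed to the table: dark round foot 130 mm across and 18 mm high, on it a round aluminium plate 84 mm across and 6 mm thick, from whose middle a steel spindle 16 mm in diameter rises 91 mm (its last 12 mm tapered). This point is on the spindle's axis at the plate's top, 24 mm above the table; a seated spool has its centre 35 mm above it
- spindle_tip (a point): tip of that spindle, 115 mm above the table
- tab (a point): pull tab of the feed cover: black block 24 mm wide (its y), 14 mm thick, sticking 34 mm out of the cover's front edge towards its -x; its underside is 22 mm above the cutter's ledge. The point is in its middle, 16 mm from the free end, 169 mm above the table when shut. Its axes turn with the cover. Pinched across its width from above, it turns between the fingers as the cover rises
- cover_hinge (a point): point on the cover's hinge axis, 168 mm straight behind and 24 mm below the tab's point when shut. Axes are the cutter's: hinge along y, the front (tab, ledge, release) faces -x. The cutter: white box fixed to the table, 320 mm deep, 300 wide, 140 high to its ledge; a knife head on its right (-y) rises to 200 mm
- cover (a joint): opening angle of the feed cover in rad: 0 shut, 1.3 at its stop. Grey cover with a clear window, 150 mm deep, 195 wide, 40 high, 0.45 kg: it takes 2 to 4 N at the tab to rise and always falls shut when let go. If the catch holds it, it rises only about 0.03 rad (5 mm at the tab) and then stops hard
- release_top (a point): middle of the top of the catch's release button: round grey push button 24 mm across in a black ring, on the cutter's ledge in front of the cover, 95 mm to the right (-y) of the tab and 10 mm farther forward; its top stands 13 mm above the ledge (153 mm above the table)
- release (a joint): how far the release button is pushed down, in m: 0 up, 0.007 fully down (about 5 N); it springs back. Pushed past about 5 mm with the cover down, it trips the catch, which then stays free. Its position does not show whether the catch holds
- marker_mid (a point): a marker pen, 120 mm long, lying on the table (bystander); its middle
- scissors_mid (a point): scissors, 170 mm long, lying on the table (bystander); near their pivot
- phone_mid (a point): a phone, 150 x 74 x 9 mm, lying on the table (bystander); its middle
- tape_mid (a point): a roll of paper tape lying flat, 84 mm across, 24 mm high (bystander); its middle
- servo_mid (a point): a small black servo motor, 54 x 20 x 42 mm, standing (bystander); its middle
Things that resemble listed ones, but are neither listed nor needed, are in the scene too. Leave any green or purple look-alike of the part that bears spool_center alone.

How it is judged:
By the outcome, as a careful person would: the job done as asked, in the order asked, and still so for the second after the job is handed in, while the arm keeps its last pose, push and grip.
It also fails if it takes over 67 s, if anything falls off the work surface, if the arm or the gripper's body presses on something with over 40 N, if the wrist force passes 120 N, or if a joint passes its speed limit or range.

## Working session

There is one attempt and no reset: what is moved stays moved. The work goes in short steps, Python scripts to look and compute and a tool call to move; the robot and the scene stay as the last step left them, time stands still between calls to the robot, and variables do not carry over. Pictures are saved under pics/ and viewed, and the job is handed in when it is done.

Besides the shell and the picture viewer there is one more tool, called after "Request:" by a JSON object that holds its "fn" and its "kwargs", one argument or row to a line. move_arm: Moves the arm, as the interface text tells. Its arguments: {"type":"object","properties":{"rows":{"type":"array"},"hand":{"type":"number"},"squeeze":{"type":"number"}},"required":["rows"]}

```bash
mkdir -p pics; cat > h.py <<'E'
import numpy as np, cv2
from plant import sense, imaging, job
from scipy.spatial.transform import Rotation as R
E
python3 - <<'E'
from h import *
s=sense();print(s)
for n in ["scene","top"]:
    p,d=imaging.capture(n);cv2.imwrite(f"pics/{n}1.png",p);np.save(f"{n}1.npy",d);print(n,imaging.calibration(n))
print(imaging.calibration("wrist"))
E
```

```text
{'time': 0.0, 'joint_positions': array([ 9.66901230e-01,  1.59054478e-01,  1.59822478e+00, -8.42929784e-06,
        1.38616564e+00, -2.10097025e-01]), 'joint_vel': array([-1.77217747e-04,  9.67084219e-05,  4.33245898e-04,  4.54983693e-05,
        3.87007799e-04, -8.16702111e-04]), 'joint_torque': array([ 2.27790115e-03, -3.85555995e+01, -3.22124219e+01,  7.02946424e-02,
        3.75558715e-02, -1.47717319e-04]), 'tcp_pos': array([220.28900246, 530.46096859, 213.61958762]), 'tool_rot': array([-6.14442781e-01, -3.08017836e+00,  2.67636853e-03]), 'wrist_force': array([-0.12626692,  0.07370943, -0.43397121]), 'ft_torque': array([ 0.05817694,  0.00268433, -0.04238697]), 'opening': 91.79614523874294}
scene {'fx': 363.0678995090213, 'fy': 363.0678995090213, 'cx': 256.77305145398924, 'cy': 194.03057839471526, 'eye': array([850.52830006, 633.48967555, 916.93528717]), 'attitude': array([-0.64693642, -2.69058046,  1.03852222])}
top {'fx': 420.1461542123842, 'fy': 420.1461542123842, 'cx': 258.35810384931324, 'cy': 195.44976115374413, 'eye': array([ 410.21095199,  -24.51394184, 1188.14046206]), 'attitude': array([-2.1613033 ,  2.18186005, -0.02835558])}
{'fx': 297.3186396354542, 'fy': 297.3186396354542, 'cx': 256.82662533321746, 'cy': 190.9009271066462, 'hand_eye': array([[ 8.38024830e-04, -9.64880634e-01, -2.62687380e-01,
         7.31682687e+01],
       [ 9.99999648e-01,  7.95691196e-04,  2.67532869e-04,
        -9.05947453e-01],
       [-4.91192490e-05, -2.62687512e-01,  9.64880961e-01,
        -1.70887508e+02],
       [ 0.00000000e+00,  0.00000000e+00,  0.00000000e+00,
         1.00000000e+00]])}
```

View pics/scene1.png

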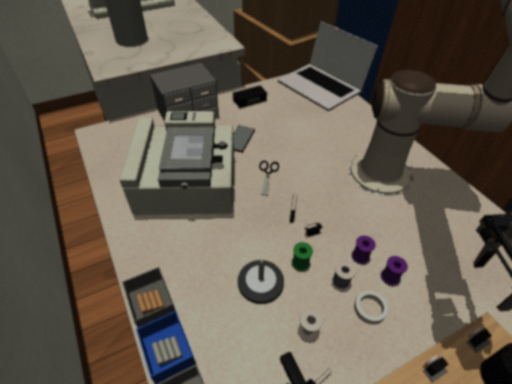

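View pics/top1.png

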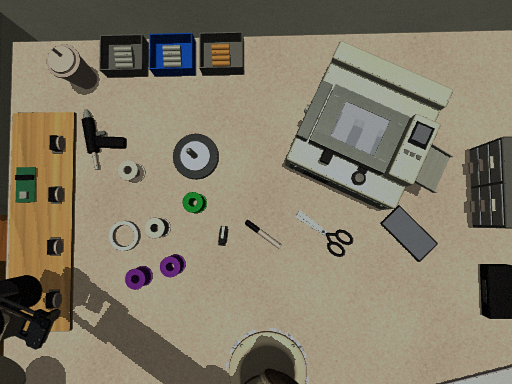

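The top view shows the stand at (195,155), the white spools at (130,171) and (157,228), the cutter at about (365,130), its tab at (326,157) and its button at (359,178). I'll zoom in to tell the spools apart.

```bash
cat >> h.py <<'E'
def pix2w(n,u,v,z):
    """intersect pixel ray with world plane z"""
    c=imaging.calibration(n);A=R.from_rotvec(c['attitude']).as_matrix()
    r=A@np.array([(u-c['cx'])/c['fx'],(v-c['cy'])/c['fy'],1]);e=np.array(c['eye'])
    return e+r*(z-e[2])/r[2]
def dep2w(n,u,v,d):
    c=imaging.calibration(n);A=R.from_rotvec(c['attitude']).as_matrix()
    return np.array(c['eye'])+A@(np.array([(u-c['cx'])/c['fx'],(v-c['cy'])/c['fy'],1])*d)
def cloud(n,d):
    c=imaging.calibration(n);A=R.from_rotvec(c['attitude']).as_matrix()
    v,u=np.mgrid[:384,:512]
    P=np.stack([(u-c['cx'])/c['fx']*d,(v-c['cy'])/c['fy']*d,d],-1)
    return P@A.T+np.array(c['eye'])
E
python3 - <<'E'
from h import *
s=cv2.imread('pics/scene1.png');t=cv2.imread('pics/top1.png')
a=cv2.resize(s[220:350,230:420],None,fx=4,fy=4,interpolation=cv2.INTER_CUBIC);cv2.imwrite('pics/z1.png',a)
b=cv2.resize(t[120:300,80:270],None,fx=3.2,fy=3.2,interpolation=cv2.INTER_CUBIC);cv2.imwrite('pics/z2.png',b)
b=cv2.resize(t[30:220,270:470],None,fx=3.1,fy=3.1,interpolation=cv2.INTER_CUBIC);cv2.imwrite('pics/z3.png',b)
D=np.load('top1.npy');C=cloud('top',D);DS=np.load('scene1.npy');CS=cloud('scene',DS)
for u,v in [(195,170),(190,152),(130,171),(157,228),(326,157),(359,178),(200,300)]: print(u,v,D[v,u],C[v,u].round(1))
for u,v in [(308,318),(344,270),(261,270),(250,290)]: print(u,v,CS[v,u].round(1))
E
```

```text
195 170 1179.7684 [557.2 195.4  22.5]
190 152 1096.099 [593.8 192.3 108.6]
130 171 1192.441 [557.5 382.1  16.7]
157 228 1193.688 [395.4 307.6   2.5]
326 157 1013.1929 [ 565.1 -151.7  177.4]
359 178 1028.6398 [ 515.5 -233.8  155.8]
200 300 1178.618 [193.  185.    0.3]
308 318 [553.3 362.9  55.2]
344 270 [390.2 291.9  50.3]
261 270 [601.7 205.9  82.1]
250 290 [637.5 213.4  16.8]
```

View pics/z1.png

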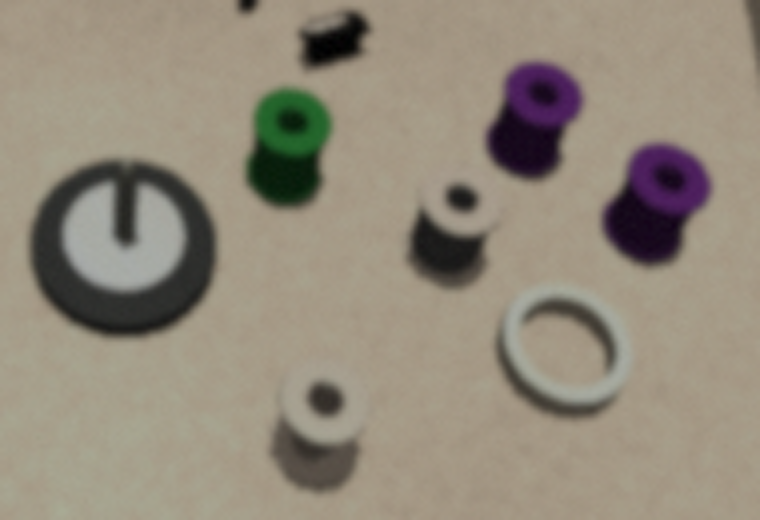

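View pics/z2.png

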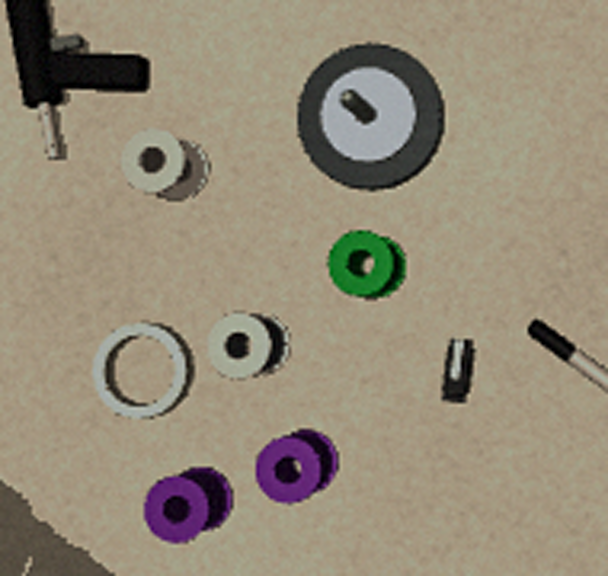

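View pics/z3.png

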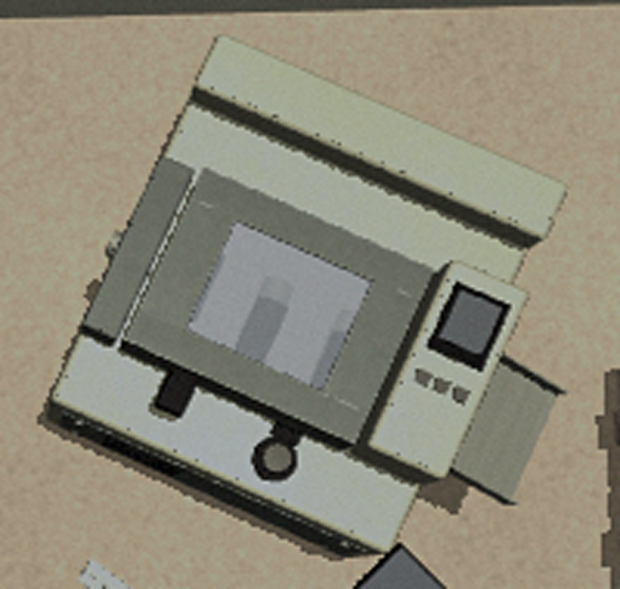

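The full spool is the one with the dark winding: scene (344,275), top (157,228). The empty one is at scene (308,318), top (130,171), with a thin core. Next I'll measure poses from both views.

```bash
python3 - <<'E'
from h import *
for n in ['top','scene']:
    D=np.load(f'{n}1.npy');C=cloud(n,D);ok=D>0
    I=cv2.imread(f'pics/{n}1.png').astype(int)
    def sel(cx,cy,r,z0,z1): return ok&(np.hypot(C[...,0]-cx,C[...,1]-cy)<r)&(C[...,2]>z0)&(C[...,2]<z1)
    def circ(m):
        P=C[m];(x,y),r=cv2.minEnclosingCircle(P[:,:2].astype(np.float32)); return len(P),np.median(P[:,2]).round(1),'mec',np.round((x,y,r),1),'mean',P[:,:2].mean(0).round(1)
    print(n,'table',np.median(C[sel(300,100,60,-20,20)][:,2]))
    print('full',circ(sel(392,300,45,62,80)))
    print('empty',circ(sel(555,370,45,62,80)))
    print('plate',circ(sel(600,197,60,20.5,30)))
    print('foot',circ(sel(600,197,85,12,30)))
    m=sel(600,197,60,40,130);P=C[m];print('spindle',len(P),P.mean(0).round(1),P[:,2].min(),P[:,2].max())
    for z in (60,80,100):
        q=P[abs(P[:,2]-z)<10]; print(z,len(q),q.mean(0).round(1) if len(q) else '')
    # tab: dark pixels 
    g=I.max(-1)
    m=ok&(g<50)&(np.hypot(C[...,0]-555,C[...,1]+150)<60)&(C[...,2]>160)&(C[...,2]<195)
    if m.any():
        P=C[m];print('tab',len(P),np.median(P[:,2]),cv2.minAreaRect(P[:,:2].astype(np.float32)),P.mean(0).round(1),np.ptp(np.argwhere(m),axis=0))
    for z0,z1 in((135,146),(148,165)):
        m=ok&(np.hypot(C[...,0]-505,C[...,1]+233)<18)&(C[...,2]>z0)&(C[...,2]<z1)
        P=C[m];print('btn',len(P),P.mean(0).round(1) if len(P) else'')
    # cutter ledge front edge etc.
    m=ok&(C[...,2]>134)&(C[...,2]<146)&(C[...,0]>380)&(C[...,0]<900)&(C[...,1]<0)&(C[...,1]>-520)
    P=C[m];print('ledge',len(P),np.median(P[:,2]),cv2.minAreaRect(P[:,:2].astype(np.float32)))
    m=ok&(C[...,2]>172)&(C[...,2]<192)&(C[...,0]>380)&(C[...,0]<900)&(C[...,1]<0)&(C[...,1]>-520)
    P=C[m];print('cover',len(P),np.median(P[:,2]),cv2.minAreaRect(P[:,:2].astype(np.float32)))
E
```

```text
top table -0.34072040096316414
full (287, np.float64(69.8), 'mec', array([397.1, 296.3,  28.6]), 'mean', array([397.3, 296.4]))
empty (281, np.float64(69.6), 'mec', array([554.8, 371.2,  27.6]), 'mean', array([555. , 371.2]))
plate (668, np.float64(23.8), 'mec', array([600.7, 197.2,  59.4]), 'mean', array([597.7, 194.8]))
foot (1552, np.float64(19.8), 'mec', array([598.3, 196.2,  65.1]), 'mean', array([596.9, 194.4]))
spindle 61 [595.9 193.3  88.1] 40.30079621400455 117.30768574781268
60 10 [593.7 192.3  59.5]
80 10 [594.9 191.5  79.1]
100 24 [596.4 193.9 103. ]
tab 221 175.32808797091798 ((567.7376098632812, -155.60548400878906), (100.94576263427734, 35.48247528076172), 64.2187271118164) [ 573.3 -156.8  174.6] [23 39]
btn 108 [ 500.  -231.6  140.8]
btn 55 [ 514.2 -233.8  152.9]
ledge 4949 139.992608594584 ((617.1370239257812, -271.9536437988281), (350.7896728515625, 276.83740234375), 64.37259674072266)
cover 8287 182.8523010810859 ((659.6968383789062, -264.072265625), (300.3742980957031, 293.9322509765625), 64.97970581054688)
scene table -0.7268010632026289
full (267, np.float64(68.
[... 292 characters left out ...]
8.6), 'mec', array([598.7, 198.9,  65.1]), 'mean', array([602.2, 205.1]))
spindle 98 [601.4 202.8  81.1] 40.18713394645283 115.72634238989451
60 23 [601.4 203.7  60.1]
80 24 [602.3 203.2  80.1]
100 30 [601.5 202.3 100.6]
tab 67 174.54867755651446 ((577.808349609375, -136.12013244628906), (53.40203094482422, 31.299144744873047), 63.66554641723633) [ 573.9 -146.9  173.8] [13 11]
btn 33 [ 500.2 -228.8  140.4]
btn 20 [ 515.4 -230.   151.8]
ledge 2226 139.27499245846724 ((648.418701171875, -251.19802856445312), (308.9195556640625, 315.6932373046875), 63.709686279296875)
cover 3604 182.22469394927236 ((661.20849609375, -258.8304443359375), (299.2358703613281, 293.1975402832031), 64.06796264648438)
```

```bash
cat >> h.py <<'E'
def toolshift(target, cur=None):
    s=sense();M=R.from_rotvec(s['tool_rot']).as_matrix();p=s['tcp_pos'] if cur is None else np.array(cur)
    return M.T@(np.array(target,float)-p)
def wcap(tag):
    s=sense();p,d=imaging.capture('wrist');cv2.imwrite(f'pics/{tag}.png',p)
    M=R.from_rotvec(s['tool_rot']).as_matrix();np.savez(f'{tag}.npz',d=d,M=M,t=s['tcp_pos']);return s,p,d
def wray(u,v):
    c=imaging.calibration('wrist');du,dv=np.asarray(u,float)-c['cx'],np.asarray(v,float)-c['cy']
    r=np.hypot(du,dv)+1e-9;th=r/c['fx'];return np.stack([du/r*np.sin(th),dv/r*np.sin(th),np.cos(th)],-1)
def wcloud(tag):
    f=np.load(f'{tag}.npz');d,M,t=f['d'],f['M'],f['t'];H=np.array(imaging.calibration('wrist')['hand_eye'])
    v,u=np.mgrid[:384,:512];r=wray(u,v);P=r*(d/np.maximum(r[...,2],1e-3))[...,None]
    return (P@H[:3,:3].T+H[:3,3])@M.T+t, d>0
def wplane(tag,u,v,z):
    f=np.load(f'{tag}.npz');M,t=f['M'],f['t'];H=np.array(imaging.calibration('wrist')['hand_eye'])
    r=wray(u,v)@H[:3,:3].T@M.T;e=M@H[:3,3]+t;return e+r*((z-e[2])/r[...,2])[...,None]
E
python3 -c "
from h import *
print(toolshift([397.4,297.9,190]).round(1))"
```

```text
[-252.8 -146.8   23.9]
```

Request:
{"fn": "move_arm", "kwargs": {
  "rows": [
    [[-0.0506,-0.0294,0.005,0],[-0.1012,-0.0588,0.01,0],[-0.1518,-0.0882,0.015,0],[-0.2024,-0.1176,0.02,0],[-0.253,-0.147,0.024,0],[-0.253,-0.147,0.024,0],[-0.253,-0.147,0.024,0]]
  ],
  "hand": 0.085,
  "squeeze": 20
}}

```text
time: 0.98
tcp_pos: [397.4, 298.5, 190.4]
tool_rot: [-0.615, -3.08, -0.0]
wrist_force: [0.3, 0.2, 0.2]
opening: 85.3
```

```bash
python3 - <<'E'
from h import *
s,p,d=wcap('w1');print(s['time'],s['tcp_pos'],s['tool_rot'],s['opening'])
C,ok=wcloud('w1')
m=ok&(C[...,2]>62)&(C[...,2]<78)&(np.hypot(C[...,0]-397,C[...,1]-298)<45)
P=C[m];(c,r)=cv2.minEnclosingCircle(P[:,:2].astype(np.float32));print(len(P),c,r,P.mean(0),np.median(P[:,2]))
cv2.imwrite('pics/w1b.png',cv2.resize(p,(768,576)))
E
```

```text
0.975 [397.36481356 298.46083515 190.36039674] [-6.14981104e-01 -3.07982270e+00 -1.51450941e-04] 85.3265038114959
1932 (395.2223205566406, 297.7242736816406) 27.84356689453125 [395.08119269 298.00819012  70.4915589 ] 70.61887810430002
```

View pics/w1b.png

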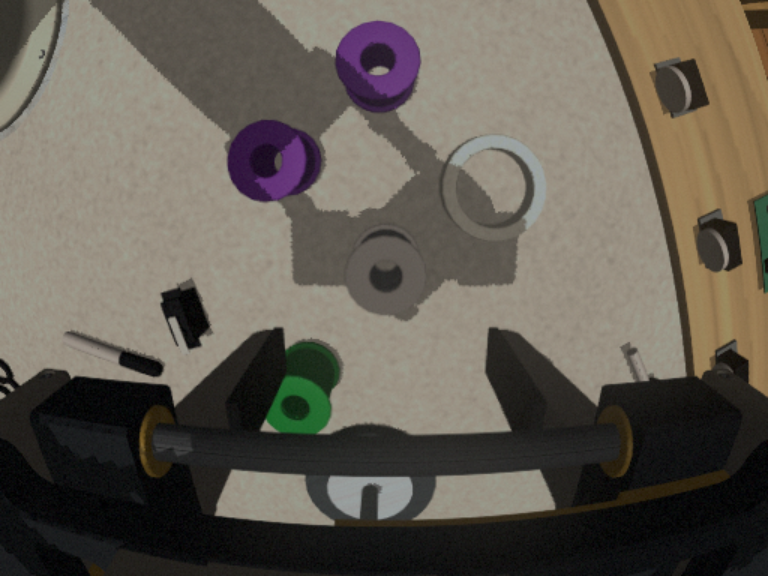

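```bash
python3 - <<'E'
from h import *
C=cloud('scene',np.load('scene1.npy'))
for c in [(396,298),(555,372.5)]:
    m=(np.hypot(C[...,0]-c[0],C[...,1]-c[1])<40)&(C[...,2]>22)&(C[...,2]<52)
    P=C[m];r=np.hypot(P[:,0]-c[0],P[:,1]-c[1]);print(c,len(P),np.percentile(r,[10,50,90]))
print(toolshift([395.5,298,49]))
E
```

```text
(396, 298) 125 [10.31564328 24.56380313 25.94189275]
(555, 372.5) 46 [ 9.93610907 11.30447422 13.72504414]
[  1.00896505  -1.50133214 141.4531009 ]
```

Radii of 24.5 mm and about 12 mm confirm which spool is full and which is empty. Descending to grasp.

Request:
{"fn": "move_arm", "kwargs": {
  "rows": [
    [[0.001,-0.001,0.045,0],[0.001,-0.001,0.09,0],[0.001,-0.001,0.125,0],[0.001,-0.001,0.141,0],[0.001,-0.001,0.141,0],[0.001,-0.001,0.141,0]]
  ],
  "hand": 0.085
}}

```text
time: 1.78
tcp_pos: [397.7, 298.5, 51.2]
tool_rot: [0.613, 3.079, 0.003]
wrist_force: [0.0, -0.3, 0.1]
opening: 85.1
```

Request:
{"fn": "move_arm", "kwargs": {
  "rows": [
    [[0,0,0,0],[0,0,0,0],[0,0,0,0],[0,0,0,0],[0,0,0,0],[0,0,0,0]]
  ],
  "hand": 0.04,
  "squeeze": 25
}}

```text
time: 2.52
tcp_pos: [396.9, 297.8, 49.9]
tool_rot: [0.615, 3.08, 0.001]
wrist_force: [-0.1, 1.3, 3.5]
opening: 54.9
```

Request:
{"fn": "move_arm", "kwargs": {
  "rows": [
    [[0,0,-0.02,0],[0,0,-0.05,0],[0,0,-0.09,0],[0,0,-0.125,0],[0,0,-0.145,0],[0,0,-0.145,0]]
  ]
}}

```text
time: 3.28
tcp_pos: [397.3, 297.8, 195.6]
tool_rot: [0.614, 3.079, 0.002]
wrist_force: [-0.1, 0.2, -1.1]
opening: 55.0
```

```bash
python3 - <<'E'
from h import *
s,p,d=wcap('w2');print(s['time'],s['tcp_pos'],s['tool_rot'],s['opening'],s['wrist_force'])
C,ok=wcloud('w2')
t=s['tcp_pos'];m=ok&(abs(C[...,2]-t[2]-20)<12)&(np.hypot(C[...,0]-t[0],C[...,1]-t[1])<45)
g=p.max(-1)
print(toolshift([530,232,195]))
cv2.imwrite('pics/w2b.png',cv2.resize(p,(768,576)))
E
```

```text
3.275 [397.25381243 297.84909192 195.64640638] [6.14121060e-01 3.07883746e+00 2.01074580e-03] 55.02371335147242 [-0.11022611  0.24900231 -1.10123988]
[-148.49211861   -9.20183688   -0.86701637]
```

View pics/w2b.png

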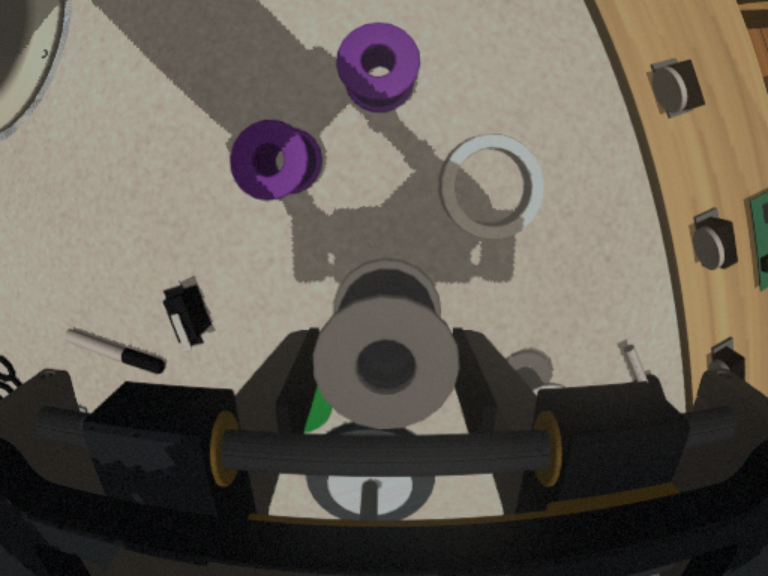

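The spool is held upright; its top is at (387,363) in the enlarged picture. I'll measure it in the hand, then move past the spindle so the wrist camera can see it.

```bash
python3 - <<'E'
from h import *
f=np.load('w2.npz');C,ok=wcloud('w2');T=(C-f['t'])@f['M']
img=cv2.imread('pics/w2.png')
u0,v0=387/1.5,363/1.5
vv,uu=np.mgrid[:384,:512]
near=ok&(np.hypot(uu-u0,vv-v0)<55)
print(np.histogram(T[near][:,2],bins=np.arange(-40,100,5)))
m=near&(T[...,2]<-10)&(T[...,2]>-30)&(abs(T[...,1])<27.0)
P=T[m];print(len(P),P.mean(0),P.min(0),P.max(0),np.median(P[:,2]));c,r=cv2.minEnclosingCircle(P[:,:2].astype(np.float32));print(c,r)
# plane fit tilt
A=np.c_[P[:,:2],np.ones(len(P))];print(np.linalg.lstsq(A,P[:,2],rcond=None)[0])
# bore: pixels inside flange hull not in m
a=m.astype(np.uint8);hull=cv2.convexHull(np.argwhere(m)[:,::-1].astype(np.int32));h=np.zeros_like(a);cv2.fillConvexPoly(h,hull,1)
# outer circle & bore via ray to plane z_tool
z=np.median(P[:,2]);H=np.array(imaging.calibration('wrist')['hand_eye'])
def tp(u,v): 
    r=wray(u,v)@H[:3,:3].T;return H[:3,3]+r*((z-H[2,3])/r[...,2])[...,None]
g=cv2.cvtColor(img,cv2.COLOR_BGR2GRAY)
b=((g<60)&(np.hypot(uu-u0,vv-v0)<22)).astype(np.uint8);n,l,st,ce=cv2.connectedComponentsWithStats(b);k=1+np.argmax(st[1:,4]);print(st[k],ce[k])
q=tp(uu[l==k],vv[l==k]);print('bore',cv2.minEnclosingCircle(q[:,:2].astype(np.float32)),q.mean(0))
print(toolshift([672,167,205]))
E
```

```text
(array([  30,   85,  124, 5383,  763,  223,  161,  233,  228,  223,  204,
        147,   81,   61,   29,    5,   73,   14,    0,    0,    0,    0,
          0,    0,    0,    0,    0]), array([-40, -35, -30, -25, -20, -15, -10,  -5,   0,   5,  10,  15,  20,
        25,  30,  35,  40,  45,  50,  55,  60,  65,  70,  75,  80,  85,
        90,  95]))
6216 [  2.90545323  -0.07677315 -20.61500071] [-26.68126614 -26.9433857  -29.96995759] [ 29.10546049  26.94920823 -10.03140273] -20.84905425600758
(1.258223533630371, 0.5534720420837402) 28.850189208984375
[-8.43922284e-03 -1.65747881e-02 -2.05917534e+01]
[ 238  227   39   35 1044] [257.09770115 243.3802682 ]
bore ((1.4079915285110474, -0.7844671607017517), 10.98567008972168) [  2.02469755  -0.68565292 -20.84905426]
[-304.56246159  -14.74290967  -10.88422934]
```

Request:
{"fn": "move_arm", "kwargs": {
  "rows": [
    [[-0.045,-0.003,-0.005,0],[-0.095,-0.005,-0.01,0],[-0.145,-0.008,-0.01,0],[-0.195,-0.01,-0.01,0],[-0.245,-0.013,-0.01,0],[-0.285,-0.015,-0.01,0],[-0.305,-0.015,-0.01,0],[-0.305,-0.015,-0.01,0],[-0.305,-0.015,-0.01,0]]
  ]
}}

```text
time: 4.45
tcp_pos: [671.1, 167.2, 203.1]
tool_rot: [-0.613, -3.078, 0.001]
wrist_force: [0.7, -0.4, -0.6]
opening: 54.7
```

```bash
python3 - <<'E'
from h import *
s,p,d=wcap('w3');print(s['time'],s['tcp_pos'],s['tool_rot'],s['opening'],s['wrist_force'])
C,ok=wcloud('w3')
def sel(r,z0,z1): return ok&(np.hypot(C[...,0]-598,C[...,1]-197)<r)&(C[...,2]>z0)&(C[...,2]<z1)
m=sel(50,21,28);P=C[m];print('plate',len(P),cv2.minEnclosingCircle(P[:,:2].astype(np.float32)),np.median(P[:,2]))
for z in range(40,120,10):
    q=C[sel(30,z-5,z+5)];print(z,len(q),q.mean(0) if len(q) else '')
cv2.imwrite('pics/w3b.png',cv2.resize(p,(768,576)))
E
```

```text
4.45 [671.12249985 167.2258002  203.11054732] [-6.13293252e-01 -3.07830956e+00  7.86549176e-04] 54.69228441207582 [ 0.68249672 -0.43186856 -0.58108037]
plate 3710 ((600.1426391601562, 194.7303466796875), 48.070377349853516) 24.78473153673373
40 0 
50 0 
60 0 
70 0 
80 0 
90 0 
100 26 [596.04087578 197.46553643 104.35069852]
110 148 [597.48893228 197.42327222 109.71216342]
```

View pics/w3b.png

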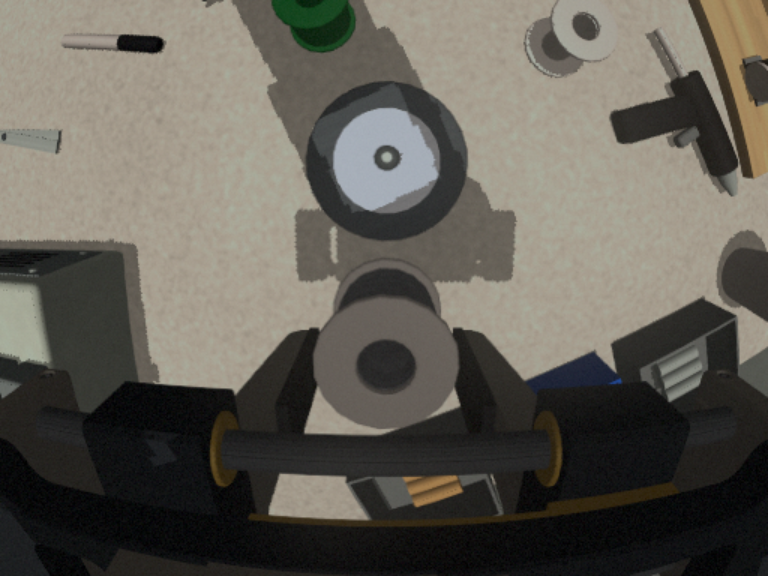

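The spindle appears almost end-on at enlarged (387,157). I'll refine it from the dark foot's outline and the tip pixel.

```bash
python3 - <<'E'
from h import *
C,ok=wcloud('w3')
m=ok&(np.hypot(C[...,0]-598,C[...,1]-197)<85)&(C[...,2]>10)&(C[...,2]<30)
P=C[m];print('foot',cv2.minEnclosingCircle(P[:,:2].astype(np.float32)))
m=ok&(np.hypot(C[...,0]-598,C[...,1]-197)<25)&(C[...,2]>98);vu=np.argwhere(m);print(vu.mean(0),vu.min(0),vu.max(0))
(v,u)=(vu.min(0)+vu.max(0))/2
print('spindle by pix',wplane('w3',u,v,115),wplane('w3',u,v,108))
p=cv2.imread('pics/w3.png');print(p[98:112,250:266].max(-1))
print(wplane('w3',387/1.5,157/1.5,115))
g=p.max(-1);
vv,uu=np.mgrid[:384,:512]
b=((g>135)&(np.hypot(uu-258,vv-106)<38)).astype(np.uint8)
h=cv2.convexHull(np.argwhere(b>0)[:,::-1].astype(np.int32));
q=wplane('w3',h[:,0,0],h[:,0,1],24.);print('plate',cv2.minEnclosingCircle(q[:,:2].astype(np.float32)))
f=np.load('w3.npz')
sp=f['t']+f['M']@np.array([1.5,-.3,-20]);print('spool now',sp)
for x in [(598,197),(599,196)]: print(f['M'].T@(np.array([*x,0])-np.array([sp[0],sp[1],0])))
E
```

```text
foot ((597.1383666992188, 197.51251220703125), 65.34893035888672)
[104.73755656 257.42533937] [ 97 250] [113 266]
spindle by pix [597.79636414 197.67199556 115.        ] [597.63758109 197.75975121 108.        ]
[[183 173 134  83  64  68  64  67  66  65  66  63  76 145 182 181]
 [171 127  76  63  66  70  71  73  70  70  66  71  64  79 138 175]
 [149  76  64  70  71  75  76  77  78  74  75  72  68  63  71 123]
 [123  66  63  71  73  76 106 130 138 108  81  75  72  68  66  69]
 [ 84  64  71  73  89 132 161 172 175 167 126  85  75  70  71  64]
 [ 62  67  67  74 121 164 175 174 174 172 165 106  78  71  70  62]
 [ 66  69  74  80 135 170 173 175 174 172 172 115  77  75  66  62]
 [ 64  66  71  76 124 164 173 175 173 171 174 121  84  77  70  65]
 [ 65  67  74  74 100 153 173 175 175 172 151  97  76  75  69  61]
 [ 62  69  71  75  70 121 150 161 161 155 111  81  77  77  67  66]
 [ 77  64  70  69  76  75  91 108 112  89  80  76  74  68  63  73]
 [127  75  66  67  75  73  74  79  75  78  74  74  69  68  63 119]
 [169 121  64  65  67  71  71  72  73  77  70  70  68  63  92 163]
 [183 155  93  62  64  69  69  69  68  71  69  67  63 107 156 179]]
[597.52765246 197.7831414  115.        ]
plate ((597.1578369140625, 197.2694091796875), 41.63022232055664)
spool now [669.67863125 167.52253031 223.11472675]
[77.50255587 -0.24392543  0.2042817 ]
[76.19566569 -0.78432321  0.20140084]
```

Request:
{"fn": "move_arm", "kwargs": {
  "rows": [
    [[0.03,0,0,0],[0.06,0,0,0],[0.078,0,0,0],[0.078,0,0,0],[0.078,0,0.018,0],[0.078,0,0.03,0],[0.078,0,0.03,0],[0.078,0,0.03,0]]
  ]
}}

```text
time: 5.5
tcp_pos: [600.7, 196.4, 174.5]
tool_rot: [-0.615, -3.081, 0.0]
wrist_force: [-0.3, 0.6, -0.2]
opening: 54.7
```

```bash
python3 - <<'E'
from h import *
s,p,d=wcap('w4');print(s['time'],s['tcp_pos'],s['opening'],s['wrist_force'])
M=R.from_rotvec(s['tool_rot']).as_matrix()
print(s['tcp_pos']+M@np.array([1.5,-.3,49.5]))
cv2.imwrite('pics/w4b.png',cv2.resize(p[150:330,170:350],None,fx=3,fy=3,interpolation=cv2.INTER_CUBIC))
p,d=imaging.capture('scene');cv2.imwrite('pics/s4b.png',cv2.resize(p[190:330,190:330],None,fx=4,fy=4,interpolation=cv2.INTER_CUBIC))
E
```

```text
5.5 [600.72080982 196.43682871 174.47372654] 54.72639188266312 [-0.32665071  0.57025374 -0.16165553]
[599.21662632 196.73474601 124.97384091]
```

View pics/w4b.png

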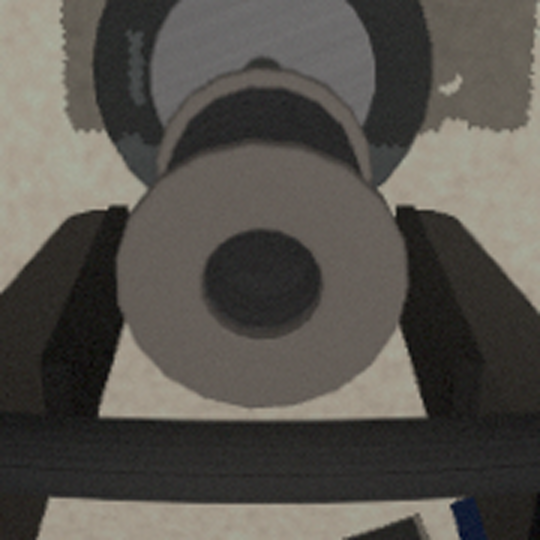

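View pics/s4b.png

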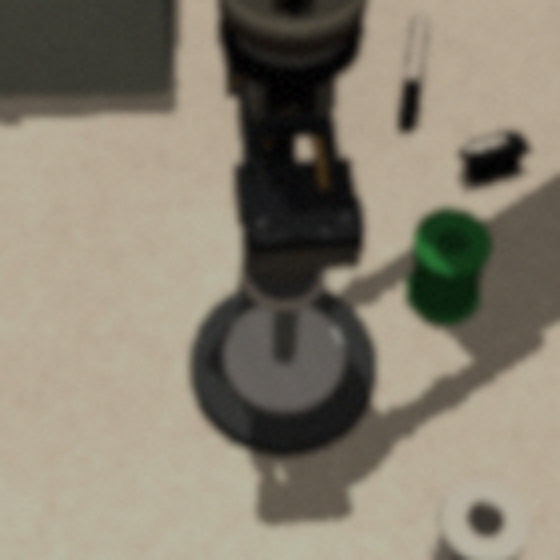

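Spool bottom centre is about 1.9 mm off the spindle axis, so I correct by +2 mm in tool x and descend gently.

Request:
{"fn": "move_arm", "kwargs": {
  "rows": [
    [[0.002,0,0,0],[0.002,0,0.005,0],[0.002,0,0.012,0],[0.002,0,0.02,0],[0.002,0,0.028,0],[0.002,0,0.028,0]]
  ]
}}

```text
time: 6.35
tcp_pos: [597.8, 197.3, 145.3]
tool_rot: [-0.614, -3.079, 0.001]
wrist_force: [-0.4, -0.4, -0.4]
opening: 54.9
```

Request:
{"fn": "move_arm", "kwargs": {
  "rows": [
    [[0,0,0.012,0],[0,0,0.025,0],[0,0,0.038,0],[0,0,0.05,0],[0,0,0.06,0],[0,0,0.065,0],[0,0,0.065,0]]
  ]
}}

```text
time: 7.22
tcp_pos: [598.5, 197.4, 81.3]
tool_rot: [-0.615, -3.08, 0.0]
wrist_force: [0.0, 0.7, -1.2]
opening: 54.8
```

Request:
{"fn": "move_arm", "kwargs": {
  "rows": [
    [[0,0,0.003,0],[0,0,0.005,0],[0,0,0.007,0],[0,0,0.007,0]]
  ]
}}

```text
time: 7.72
tcp_pos: [598.5, 197.4, 74.4]
tool_rot: [-0.615, -3.081, 0.0]
wrist_force: [0.2, 0.9, -1.4]
opening: 55.0
```

Request:
{"fn": "move_arm", "kwargs": {
  "rows": [
    [[0,0,0.001,0],[0,0,0.001,0],[0,0,0.001,0]]
  ]
}}

```text
time: 8.1
tcp_pos: [598.9, 197.5, 74.0]
tool_rot: [0.614, 3.08, 0.0]
wrist_force: [-0.6, 0.2, 1.6]
opening: 54.9
```

Request:
{"fn": "move_arm", "kwargs": {
  "rows": [
    [[0,0,0.001,0],[0,0,0.001,0],[0,0,0.001,0]]
  ]
}}

```text
time: 8.48
tcp_pos: [599.2, 197.5, 73.9]
tool_rot: [0.614, 3.08, 0.0]
wrist_force: [-1.6, -1.0, 5.8]
opening: 55.2
```

Contact with the plate is clear (5.8 N). Releasing gently.

Request:
{"fn": "move_arm", "kwargs": {
  "rows": [
    [[0,0,0,0],[0,0,0,0],[0,0,0,0],[0,0,0,0]]
  ],
  "hand": 0.08
}}

```text
time: 8.98
tcp_pos: [598.4, 197.4, 72.3]
tool_rot: [-0.615, -3.081, 0.0]
wrist_force: [0.1, 0.6, -0.8]
opening: 79.6
```

Request:
{"fn": "move_arm", "kwargs": {
  "rows": [
    [[0,0,-0.03,0],[0,0,-0.08,0],[0,0,-0.13,0],[0,0,-0.16,0],[0,0,-0.18,0]]
  ]
}}

```text
time: 9.6
tcp_pos: [599.0, 197.5, 254.5]
tool_rot: [0.614, 3.079, 0.001]
wrist_force: [-0.0, -1.0, 0.0]
opening: 79.6
```

```bash
python3 - <<'E'
from h import *
s=sense();print(s['time'],s['tcp_pos'],s['joint_positions'],s['wrist_force'])
p,d=imaging.capture('scene');cv2.imwrite('pics/s5.png',cv2.resize(p[190:350,190:410],None,fx=3.5,fy=3.5,interpolation=cv2.INTER_CUBIC))
p,d=imaging.capture('top');C=cloud('top',d)
m=(d>0)&(np.hypot(C[...,0]-598,C[...,1]-197)<40)&(C[...,2]>85)&(C[...,2]<130);P=C[m];print(len(P),np.median(P[:,2]) if len(P) else '',P.mean(0))
# cutter geometry: fit with wrist later; target to view
# tab ~ (565,-150); view with TCP 40 beyond tab along cutter +x
print(toolshift([600,-165,255]))
E
```

```text
9.6 [599.01124529 197.51616775 254.45408587] [ 1.27243734e-01  2.77269788e-01  1.38012360e+00  1.37811818e-05
  1.48222840e+00 -1.04981563e+00] [-0.00667428 -1.02316435  0.04671024]
90 93.47493963117688 [582.29202824 201.95637643  93.81609406]
[-1.39423713e+02 -3.34690193e+02 -3.21493395e-01]
```

View pics/s5.png

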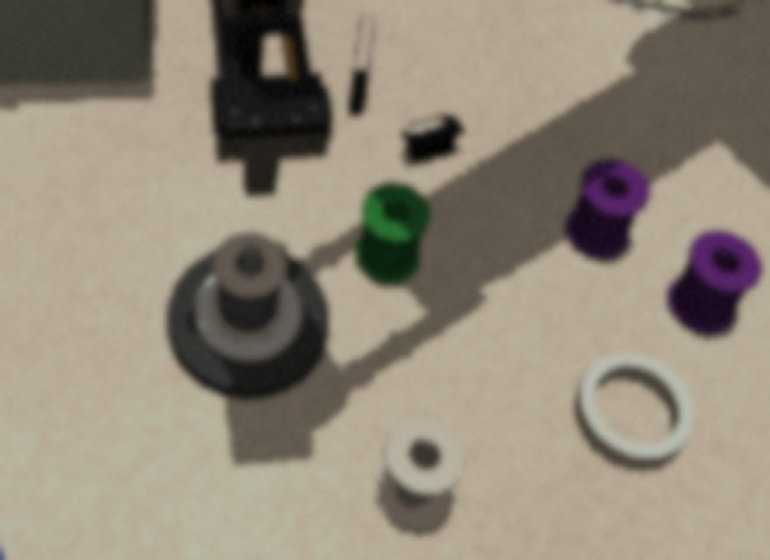

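Seated: the flange top measures 93.5 mm (94 expected). Moving over the cutter.

Request:
{"fn": "move_arm", "kwargs": {
  "rows": [
    [[-0.02,-0.05,0,0],[-0.04,-0.1,-0.005,0],[-0.06,-0.15,-0.01,0],[-0.08,-0.2,-0.01,0],[-0.1,-0.25,-0.01,0],[-0.12,-0.3,-0.01,0],[-0.139,-0.335,-0.01,0],[-0.139,-0.335,-0.01,0],[-0.139,-0.335,-0.01,0]]
  ],
  "hand": 0.055
}}

```text
time: 10.82
tcp_pos: [597.9, -164.4, 261.0]
tool_rot: [-0.614, -3.078, -0.002]
wrist_force: [0.6, 0.9, -0.4]
opening: 55.0
```

```bash
python3 - <<'E'
from h import *
s,p,d=wcap('w6');print(s['time'],s['tcp_pos'],s['tool_rot'],s['opening'],s['wrist_force'])
cv2.imwrite('pics/w6b.png',cv2.resize(p,(768,576)))
E
```

```text
10.825 [ 597.87438724 -164.35913736  260.9953505 ] [-6.13798261e-01 -3.07843324e+00 -1.98876852e-03] 55.01795911572434 [ 0.61818738  0.92177852 -0.35927542]
```

View pics/w6b.png

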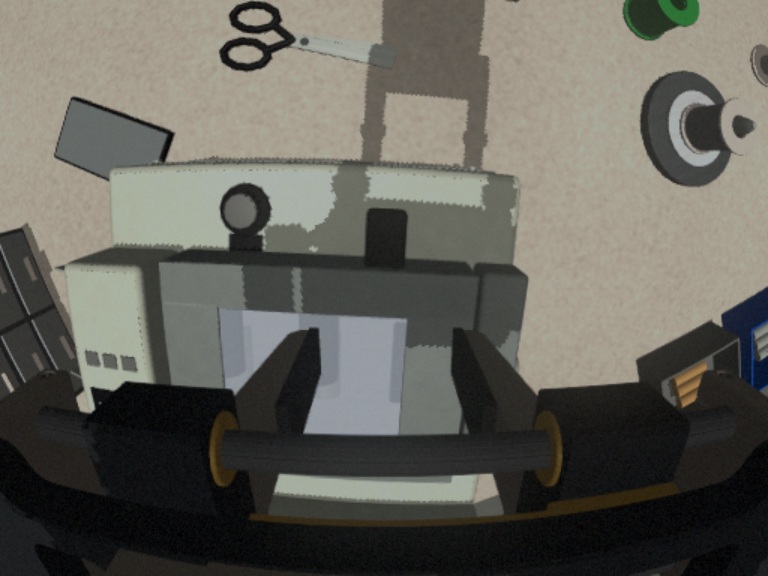

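The tab spans enlarged (366–406, 208–267), with the button at (243,210). Converting to world.

```bash
python3 - <<'E'
from h import *
f=np.load('w6.npz');C,ok=wcloud('w6')
I=cv2.imread('pics/w6.png')
w=lambda u,v,z:wplane('w6',np.array(u/1.5),np.array(v/1.5),z)
A,B=w(367,209,176.),w(406,209,176.);Cc,Dd=w(365,265,176.),w(405,267,176.)
print(A,B,Cc,Dd,'w',np.linalg.norm(A-B))
btn=w(243.5,210,153.);print('btn',btn)
vv,uu=np.mgrid[:384,:512]
m=ok&(uu>245)&(uu<270)&(vv>139)&(vv<172);print('tab z',np.median(C[m][:,2]))
m=ok&(np.hypot(uu-162,vv-140)<8);print('btn z',np.median(C[m][:,2]))
# cover top z and front edge
m=ok&(C[...,2]>176)&(C[...,2]<190)&(uu>108)&(uu<320)&(vv>165)&(vv<230)
P=C[m];print('cov',np.median(P[:,2]),cv2.minAreaRect(P[:,:2].astype(np.float32)))
m=ok&(C[...,2]>134)&(C[...,2]<146)&(uu>75)&(uu<345)&(vv>100)&(vv<175)
P=C[m];print('ledge',np.median(P[:,2]),cv2.minAreaRect(P[:,:2].astype(np.float32)))
# front edge line fit: frontmost ledge point per column
fr=[]
for u in range(85,335,6):
    c=np.where(m[:,u])[0]
    if len(c): fr.append(C[c.min(),u])
fr=np.array(fr,dtype=np.float32);l=cv2.fitLine(fr[:,:2],cv2.DIST_HUBER,0,.01,.01).ravel();print('edge ang',np.degrees(np.arctan2(l[1],l[0])),l)
print('tool y ang',np.degrees(np.arctan2(f['M'][1,1],f['M'][0,1])))
yaw=np.radians(-25.5);cx=np.array([np.cos(yaw),np.sin(yaw)]);cy=np.array([-cx[1],cx[0]])
mid=((A+B)/2)[:2]; print('tab from end',mid+16*cx, 'button pred',mid+16*cx-10*cx-95*cy)
E
```

```text
[ 547.64209053 -155.71066905  176.        ] [ 556.2051061  -135.02706954  176.        ] [ 577.55879397 -169.6541395   176.        ] [ 587.68246052 -148.37932685  176.        ] w 22.386078807262606
btn [ 517.54449556 -231.06826345  153.        ]
tab z 176.67397049726446
btn z 153.80601883876594
cov 185.41883793410437 ((582.1539306640625, -211.0326690673828), (203.7895050048828, 58.47071075439453), 69.43902587890625)
ledge 140.77058878439516 ((532.1270141601562, -199.33856201171875), (294.5815124511719, 63.08434295654297), 64.47920989990234)
edge ang 64.47063 [ 4.3097377e-01  9.0236443e-01  5.2592285e+02 -1.4138199e+02]
tool y ang 67.44767404397376
tab from end [ 566.36496287 -152.25704684] button pred [ 516.44055583 -233.69753789]
```

Request:
{"fn": "move_arm", "kwargs": {
  "rows": [
    [[0.02,0,0,0.051],[0.034,0.0005,0.01,0.051],[0.034,0.0005,0.04,0.051],[0.034,0.0005,0.06,0.051],[0.034,0.0005,0.06,0.051],[0.034,0.0005,0.06,0.051]]
  ]
}}

```text
time: 11.62
tcp_pos: [567.7, -151.2, 203.6]
tool_rot: [0.691, 3.063, -0.0]
wrist_force: [0.5, 0.3, 1.1]
opening: 55.1
```

```bash
python3 - <<'E'
from h import *
s,p,d=wcap('w7');M=R.from_rotvec(s['tool_rot']).as_matrix();print(s['time'],s['tcp_pos'],np.degrees(np.arctan2(M[1,1],M[0,1])),s['wrist_force'])
print(toolshift([567,-151,151]))
cv2.imwrite('pics/w7b.png',cv2.resize(p,(768,576)))
E
```

```text
11.625 [ 567.71181879 -151.2033445   203.60778782] 64.57818445932087 [0.45394535 0.27657234 1.06628772]
[ 1.17350329  0.06233661 52.94627838]
```

View pics/w7b.png

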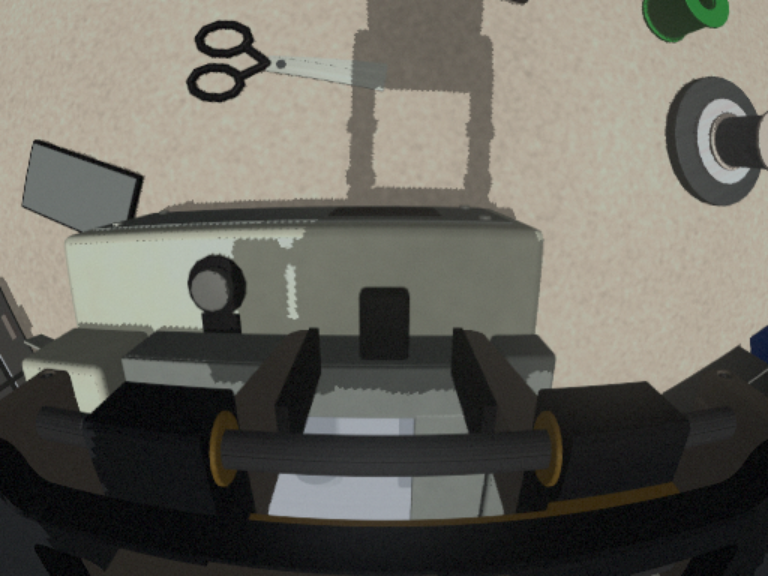

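The tab is centred between the fingers at x≈385. Descending, then pinching.

Request:
{"fn": "move_arm", "kwargs": {
  "rows": [
    [[0.001,0,0.02,0],[0.001,0,0.038,0],[0.001,0,0.048,0],[0.001,0,0.052,0],[0.001,0,0.052,0],[0.001,0,0.052,0]]
  ]
}}

```text
time: 12.42
tcp_pos: [566.7, -151.6, 151.3]
tool_rot: [0.693, 3.063, -0.0]
wrist_force: [-0.3, -0.3, 1.0]
opening: 55.5
```

Request:
{"fn": "move_arm", "kwargs": {
  "rows": [
    [[0,0,0,0],[0,0,0,0],[0,0,0,0],[0,0,0,0],[0,0,0,0]]
  ],
  "hand": 0.015,
  "squeeze": 25
}}

```text
time: 13.05
tcp_pos: [566.3, -151.4, 150.7]
tool_rot: [0.693, 3.064, -0.0]
wrist_force: [-0.4, 0.8, 0.9]
opening: 23.6
```

Request:
{"fn": "move_arm", "kwargs": {
  "rows": [
    [[0,0,-0.002,0],[0,0,-0.004,0],[0,0,-0.004,0]]
  ]
}}

```text
time: 13.42
tcp_pos: [566.8, -151.6, 154.6]
tool_rot: [0.693, 3.063, -0.0]
wrist_force: [4.7, -2.4, -5.0]
opening: 23.9
```

Request:
{"fn": "move_arm", "kwargs": {
  "rows": [
    [[0,0,-0.001,0],[0,0,-0.002,0],[0,0,-0.002,0]]
  ]
}}

```text
time: 13.8
tcp_pos: [567.0, -151.7, 156.6]
tool_rot: [0.693, 3.062, -0.001]
wrist_force: [6.3, -2.3, -5.9]
opening: 23.4
```

Request:
{"fn": "move_arm", "kwargs": {
  "rows": [
    [[0,0,-0.001,0],[0,0,-0.002,0],[0,0,-0.002,0]]
  ]
}}

```text
time: 14.18
tcp_pos: [567.3, -151.8, 158.7]
tool_rot: [0.693, 3.061, -0.001]
wrist_force: [6.5, -2.9, -4.4]
opening: 23.6
```

Request:
{"fn": "move_arm", "kwargs": {
  "rows": [
    [[-0.001,0,-0.001,0],[-0.001,0,-0.003,0],[-0.001,0,-0.004,0],[-0.001,0,-0.004,0]]
  ]
}}

```text
time: 14.68
tcp_pos: [567.9, -152.2, 162.6]
tool_rot: [0.693, 3.062, -0.001]
wrist_force: [6.0, -2.1, -5.1]
opening: 23.7
```

```bash
python3 - <<'E'
from h import *
s,p,d=wcap('w8');print(s['time'],s['tcp_pos'],s['wrist_force'],s['opening'])
cv2.imwrite('pics/w8b.png',cv2.resize(p,(768,576)))
C,ok=wcloud('w8');vv,uu=np.mgrid[:384,:512]
m=ok&(abs(C[...,2]-185)<25)
for u in (210,256,300):
  for v in range(200,345,12): print(u,v,C[v,u].round(1))
p,d=imaging.capture('top');C=cloud('top',d);C0=cloud('top',np.load('top1.npy'))
for u,v in [(334,140),(340,142),(352,150),(362,156),(372,160),(345,125),(365,115),(385,115),(390,125)]: print(u,v,C0[v,u].round(1),C[v,u].round(1))
E
```

```text
14.675 [ 567.94316255 -152.15700745  162.6477055 ] [ 6.04167298 -2.14056342 -5.10294634] 23.72402301171025
210 200 [ 541.2 -175.8  140.2]
210 212 [ 548.8 -179.9  140.6]
210 224 [ 556.6 -184.   141. ]
210 236 [ 548.6 -171.4  189.7]
210 248 [ 548.9 -168.9  205.9]
210 260 [ 549.6 -167.2  218. ]
210 272 [ 549.8 -165.5  229.3]
210 284 [ 550.  -164.1  238.9]
210 296 [ 538.9 -153.3  267.1]
210 308 [ 542.  -154.9  268. ]
210 320 [ 555.5 -164.9  253.9]
210 332 [ 557.3 -165.4  258.1]
210 344 [ 561.5 -167.6  259.3]
256 200 [ 554.3 -147.1  141.7]
256 212 [ 562.4 -151.   140.4]
256 224 [ 553.8 -146.8  186.7]
256 236 [ 559.3 -149.4  188.9]
256 248 [ 565.8 -152.5  188.6]
256 260 [ 572.7 -155.8  188.3]
256 272 [ 580.2 -159.4  187.4]
256 284 [ 585.3 -161.8  191.2]
256 296 [ 544.3 -142.   266.7]
256 308 [ 545.9 -142.8  269.8]
256 320 [ 606.7 -172.   195.1]
256 332 [ 617.7 -177.3  192.6]
256 344 [ 628.9 -182.6  191. ]
300 200 [ 567.7 -120.2  140.1]
300 212 [ 575.7 -123.6  140.3]
300 224 [ 583.4 -127.   141.6]
300 236 [ 569.2 -128.2  189.5]
300 248 [ 567.9 -129.9  204.8]
300 260 [ 566.7 -131.3  217.9]
300 272 [ 501.2 -121.3  333.4]
300 284 [ 565.3 -133.5  237.8]
300 296 [ 549.7 -131.3  266.6]
300 308 [ 551.  -132.3  269.9]
300 320 [ 573.3 -138.1  248.5]
300 332 [ 576.1 -139.6  251.7]
300 344 [ 581.2 -141.7  252.6]
334 140 [ 604.3 -170.2  187.6] [ 542.9 -124.1  503.9]
340 142 [ 600.  -184.9  183.7] [ 539.5 -133.8  503.6]
352 150 [ 580.1 -213.   184.1] [ 526.6 -153.6  500.3]
362 156 [ 565.2 -236.2  184.9] [ 517.2 -170.6  495.9]
372 160 [ 555.2 -259.5  185.3] [ 508.5 -183.8  508.3]
345 125 [ 640.4 -197.2  186.7] [ 563.1 -139.3  522.7]
365 115 [ 664.1 -245.5  185.6] [ 579.4 -171.8  519.9]
385 115 [ 663.4 -293.1  185.1] [ 583.3 -208.2  502.4]
390 125 [ 639.6 -305.2  182. ] [ 561.9 -210.1  522.7]
```

View pics/w8b.png

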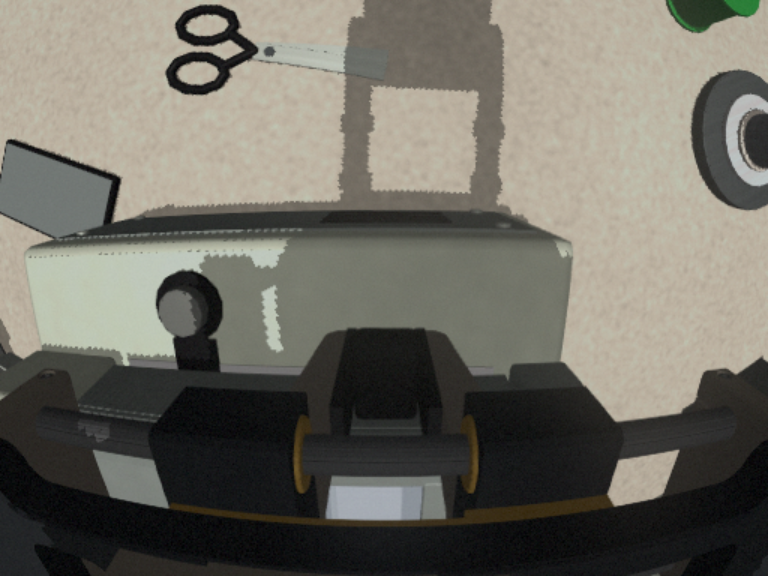

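The tab top has risen 12 mm (176.6 → 188.5), past the 5 mm a caught cover would allow, with only about 5 N and a visible gap. The cover is free, so the button stays untouched. A large opening would bring the finger tips against the cover's front face, so I'll lower it and re-pinch slightly higher and further out.

Request:
{"fn": "move_arm", "kwargs": {
  "rows": [
    [[0.001,0,0.004,0],[0.001,0,0.008,0],[0.001,0,0.012,0],[0.001,0,0.012,0]]
  ]
}}

```text
time: 15.28
tcp_pos: [565.9, -151.1, 150.8]
tool_rot: [-0.692, -3.063, -0.0]
wrist_force: [-1.4, 1.1, 1.7]
opening: 24.0
```

Request:
{"fn": "move_arm", "kwargs": {
  "rows": [
    [[0,0,0,0],[0,0,0,0],[0,0,0,0],[0.0025,0,-0.003,0],[0.0025,0,-0.005,0],[0.0025,0,-0.005,0]]
  ],
  "hand": 0.04
}}

```text
time: 16.02
tcp_pos: [564.2, -150.3, 156.0]
tool_rot: [0.693, 3.064, -0.0]
wrist_force: [-0.2, -0.1, -0.3]
opening: 39.8
```

Request:
{"fn": "move_arm", "kwargs": {
  "rows": [
    [[0,0,0,0],[0,0,0,0],[0,0,0,0],[0,0,0,0],[0,0,0,0]]
  ],
  "hand": 0.015,
  "squeeze": 30
}}

```text
time: 16.65
tcp_pos: [564.0, -150.3, 155.5]
tool_rot: [-0.693, -3.064, -0.0]
wrist_force: [-0.7, -0.1, -0.8]
opening: 23.6
```

```bash
python3 - <<'E'
import numpy as np
a0=np.arctan2(24,170.5);r=np.hypot(24,170.5)
for t in range(2,68,2):
    a=a0+np.radians(t);print(t,round((-170.5+r*np.cos(a))/1000,4),round(-(r*np.sin(a)-24)/1000,4))
E
```

```text
2 -0.0009 -0.0059
4 -0.0021 -0.0118
6 -0.0034 -0.0177
8 -0.005 -0.0235
10 -0.0068 -0.0292
12 -0.0087 -0.0349
14 -0.0109 -0.0405
16 -0.0132 -0.0461
18 -0.0158 -0.0515
20 -0.0185 -0.0569
22 -0.0214 -0.0621
24 -0.0245 -0.0673
26 -0.0278 -0.0723
28 -0.0312 -0.0772
30 -0.0348 -0.082
32 -0.0386 -0.0867
34 -0.0426 -0.0912
36 -0.0467 -0.0956
38 -0.0509 -0.0999
40 -0.0553 -0.104
42 -0.0599 -0.1079
44 -0.0645 -0.1117
46 -0.0693 -0.1153
48 -0.0742 -0.1188
50 -0.0793 -0.122
52 -0.0844 -0.1251
54 -0.0897 -0.128
56 -0.0951 -0.1308
58 -0.1005 -0.1333
60 -0.106 -0.1357
62 -0.1116 -0.1378
64 -0.1173 -0.1398
66 -0.1231 -0.1415
```

Request:
{"fn": "move_arm", "kwargs": {
  "rows": [
    [[-0.001,0,-0.006,0],[-0.002,0,-0.012,0],[-0.0035,0,-0.018,0],[-0.005,0,-0.0235,0],[-0.007,0,-0.029,0],[-0.009,0,-0.035,0],[-0.011,0,-0.0405,0],[-0.0135,0,-0.046,0],[-0.0185,0,-0.057,0],[-0.0185,0,-0.057,0]]
  ]
}}

```text
time: 17.9
tcp_pos: [581.6, -158.6, 214.2]
tool_rot: [0.693, 3.062, -0.001]
wrist_force: [-0.9, 0.6, -3.0]
opening: 23.6
```

Request:
{"fn": "move_arm", "kwargs": {
  "rows": [
    [[-0.003,0,-0.005,0],[-0.006,0,-0.0105,0],[-0.0093,0,-0.0153,0],[-0.0127,0,-0.0202,0],[-0.0163,0,-0.025,0],[-0.02,0,-0.0297,0],[-0.024,0,-0.0342,0],[-0.0282,0,-0.0386,0],[-0.0324,0,-0.0429,0],[-0.0368,0,-0.047,0]]
  ]
}}

```text
time: 19.15
tcp_pos: [614.1, -174.2, 259.8]
tool_rot: [-0.693, -3.064, 0.0]
wrist_force: [-1.8, -0.1, -6.0]
opening: 23.5
```

Request:
{"fn": "move_arm", "kwargs": {
  "rows": [
    [[-0.0046,0,-0.0039,0],[-0.0092,0,-0.0077,0],[-0.014,0,-0.0113,0],[-0.0189,0,-0.0148,0],[-0.024,0,-0.018,0],[-0.0291,0,-0.0211,0],[-0.0344,0,-0.024,0],[-0.0398,0,-0.0268,0],[-0.0452,0,-0.0293,0],[-0.0507,0,-0.0317,0]]
  ]
}}

```text
time: 20.4
tcp_pos: [660.0, -196.2, 291.6]
tool_rot: [0.693, 3.064, -0.0]
wrist_force: [-1.7, -2.0, -3.9]
opening: 24.1
```

```bash
python3 - <<'E'
from h import *
s,p,d=wcap('w9');print(s['time'],s['tcp_pos'],s['wrist_force'],s['opening'],s['joint_positions'])
cv2.imwrite('pics/w9b.png',cv2.resize(p,(768,576)))
p,d=imaging.capture('scene');cv2.imwrite('pics/s9.png',cv2.resize(p,(768,576)));np.save('s9.npy',d)
p,d=imaging.capture('top');cv2.imwrite('pics/t9.png',cv2.resize(p,(768,576)))
E
```

```text
20.4 [ 660.01809074 -196.16563115  291.55631846] [-1.69301655 -2.03692837 -3.94510048] 24.06166659034475 [-4.63802573e-01  4.22029053e-01  1.12664248e+00 -2.53824235e-04
  1.59282922e+00 -1.58974434e+00]
```

View pics/w9b.png

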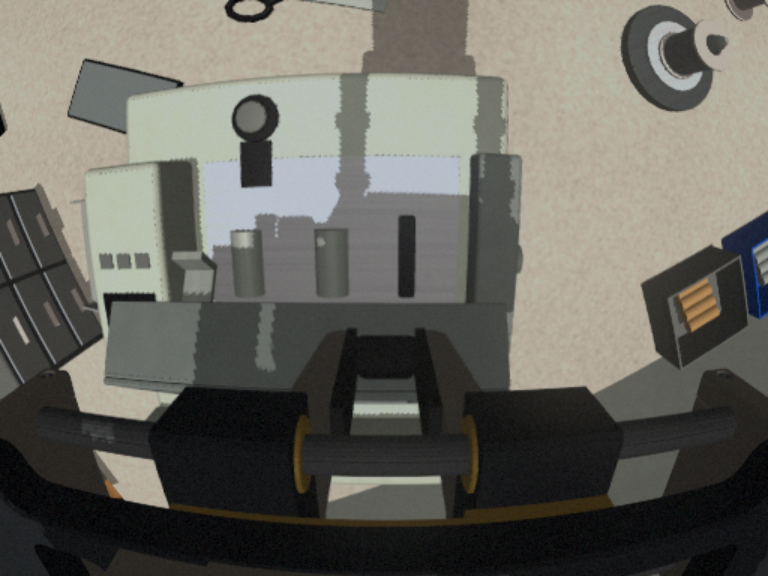

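View pics/s9.png

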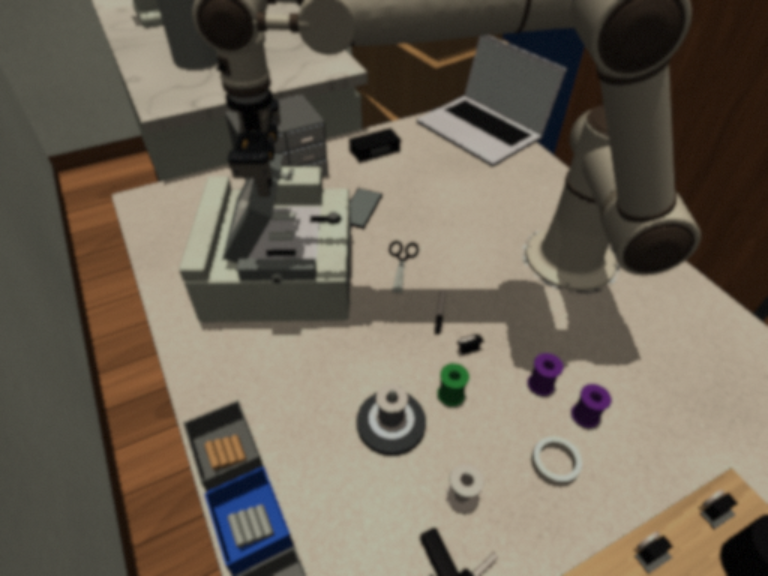

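View pics/t9.png

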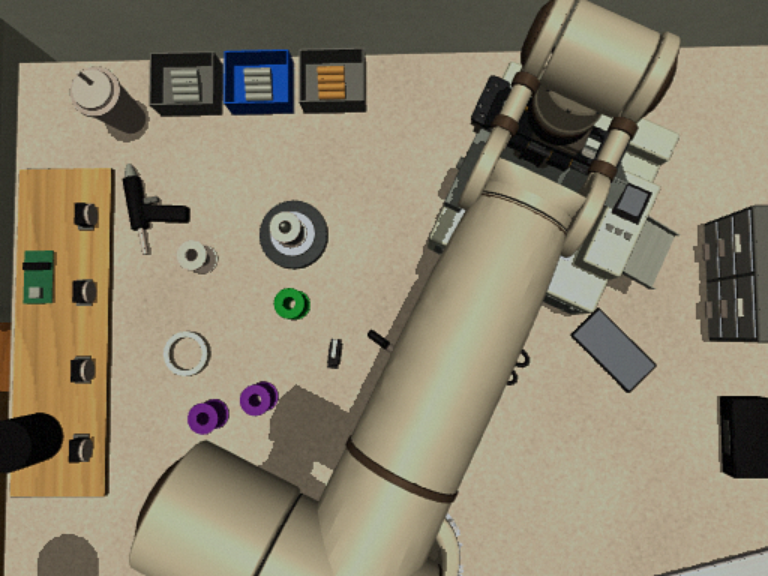

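The cover stands open in the grip: its underside shows at wrist (305,345) with the interior visible, and the spool is on the spindle at top (290,230). I'll let it settle and check the hold and the angle.

Request:
{"fn": "move_arm", "kwargs": {
  "rows": [
    [[0,0,0,0],[0,0,0,0],[0,0,0,0],[0,0,0,0],[0,0,0,0],[0,0,0,0],[0,0,0,0],[0,0,0,0]]
  ]
}}

```text
time: 21.55
tcp_pos: [659.7, -196.0, 291.4]
tool_rot: [0.693, 3.064, -0.0]
wrist_force: [-2.0, -3.3, -1.8]
opening: 23.7
```

```bash
python3 - <<'E'
from h import *
s=sense();print(s['time'],s['tcp_pos'],s['wrist_force'],s['opening'])
# angle from front-face normal seen by wrist camera and from kinematics
C,ok=wcloud('w9');vv,uu=np.mgrid[:384,:512]
m=ok&(uu>80)&(uu<190)&(vv>210)&(vv<245);P=C[m];P=P[abs(P[:,2]-np.median(P[:,2]))<40]
c=P.mean(0);n=np.linalg.svd(P-c,full_matrices=False)[2][2];n*=np.sign(n[2]);print('front face normal elev',np.degrees(np.arcsin(n[2])),c,n)
cx=np.array([np.cos(np.radians(-25.5)),np.sin(np.radians(-25.5))])
h=np.array([567,-151])+168*cx; g=s['tcp_pos']+[0,0,13.5]
print('kin angle',np.degrees(np.arctan2(g[2]-145,(h-g[:2])@cx))-8)
E
```

```text
21.55 [ 659.72643528 -195.99464352  291.40955671] [-1.96668623 -3.25593848 -1.84575625] 23.720155830592745
front face normal elev 59.11507210359526 [ 624.85202269 -274.83176105  283.05835255] [-0.46330271  0.22100547  0.85819997]
kin angle 59.89899938962387
```

Two independent checks put the cover at 59–60°, and the hold is stable. Signing off.

```bash
python3 -c "
from h import *
print(job.sign_off()); print(sense()['time'])"
```

```text
the job is handed in; nothing more can be done
None
the job is handed in; nothing more can be done
```

The full spool is on the spindle and seated on the plate, and the cutter's feed cover is open at about 60°, still held by the gripper. I handed the job in at about 21.6 s.

- **Spool:** I lowered it under control and let go only once it pressed on the plate at about 6 N. Its top then measured 93.5 mm above the table, against 94 expected.
- **Cover:** A gentle tug raised the tab 12 mm at about 5 N, well past the 5 mm a caught cover allows. It was free, so I left the release button alone. I lowered the cover, took a better grip a little higher and further out on the tab, and raised it along its arc.
- **Last checks:** The arm's position gave 59.9° and the wrist camera's view of the cover front gave 59.1°. The hold stayed steady for the last second, with the fingers 23.7 mm apart on the 24 mm tab and only a few newtons at the wrist.
- **Bystanders:** In the last pictures the empty spool and the other things I could see looked unmoved. I checked this by eye only, and the arm hid parts of the scene, including most of the marker and scissors from above.

No check failed. The camera views of spool and stand differed from each other by up to about 3 mm before I refined them with the wrist camera.

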